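# Find the loose fence bolt and hold its cap open

## Robot

A 7-joint arm with a two-finger parallel gripper is mounted at the origin on the work surface. World frame = base frame: x ahead of the robot, y to its left, z up, the work surface at z = 0. Lengths are in mm, angles in rad, forces in N, time in s.
With the tool pointing down it reaches from about 375 to 925 mm from the base axis. Payload 3.1 kg.
Tool frame: the origin (TCP) lies at the very end of the fingers, on their centre line; the grasp point (between the pads) lies behind it (robot.grip_depth is the z of the grasp point in the tool frame, in mm); z points along the fingers, y is the direction in which the jaws open and shut (so a half turn about z gives the same grasp; the last joint's range is limited). The gripper opens to 85 mm and grips with 20 to 120 N. Pads are 22 mm wide; open, the fingers measure 114 mm over their backs; the gripper's body (76 mm by 85 mm) begins 54 mm behind the grasp point. The pads swing forward as they close: fully open they stand 13 mm farther back than shut.
Start: joints at [1.172, 0.383, 0.044, 1.598, -0.018, 1.161, -0.05], TCP at [192.605, -620.81, 200.469] pointing down, gripper open.
Joint ranges: [-2.61, 2.61], [-0.41, 2.15], [-1.48, 1.57], [0, 2.5], [-1.57, 4.71], [0.05, 1.97], [-2.85, 2.85]. Speed limits (rad/s): [2.79, 2.79, 3.14, 3.14, 3.14, 3.14, 3.14].

## Interface

Orientations are given as a unit quaternion [x, y, z, w].
In Python, from rig import robot, capture gives the robot as it stands.
- The arm moves only by the tool play_rows, never from a script. Its argument "rows" is a list that holds one entry, the list of rows, each a list of 5 numbers: the finger opening in cm, from 0 to 8.54, then the shift along the tool's x, y, z in cm, then the turn about the tool's z in degrees. A call has 1 to 12 rows; each row is the pose to reach, as a shift and turn from the pose commanded when the call began, along the tool's axes at that moment; what a row does not reach only later rows make up. A row lasts 1/12 s, in which the tool goes at most 41.7 mm and 7.16 degrees, less where a joint would pass 70% of its speed; a pose out of reach is approached as far as the arm can. A call with a gripper value outside its range is refused whole. The fingers move at their own pace and stop on an object; "force" is the grip in N (left out, the last holds). Time passes only in rows, so rows that repeat a pose let the fingers close. It gives the time, the measured TCP pose, the force and the opening at its end, in the units of the state.
- robot.read_state(): the state, without advancing time (a new reading comes with each control period).
- capture(name): name is "side" or "top"; returns a dict with "image" (480x640x3 uint8, red, green, blue), "fov_y" (degrees; the focal length in pixels is half the picture's height over the tangent of half this angle, whatever the lens; pixels are square), "cx", "cy" (the principal point, pixels), "k1" (the pictures are not rectified: a ray, as slopes to the right and down, at radius r is drawn at 1 + k1 r^2 times it, then the intrinsics apply), "R" (3x3) and "t" (3): a world point X has camera coordinates R X + t. Camera axes: x right, y down, z forward; pixel columns grow to the right and rows downward; lengths in mm; the calibration is good to about 2 mm. A picture is of the moment at which its call begins. There is no depth.
- robot.sign_off(): hands the job in, once; it reports no verdict.
The state is a dict: "t": time; "qpos": joint angles; "dq": joint speeds; "joint_torque": joint torques, N m; "tcp_pos": TCP position; "eef_rot": TCP orientation; "contact_force": force on the tool from outside, world axes, zero at the start; "wrist_torque": the same for the moment, N m; "width": finger opening in mm.
Only numpy, scipy, OpenCV 4.12 (cv2) and the standard library are available. Lean on these libraries where they do the work, as an engineer would, in place of code of your own. Each camera call takes 0.05 s, during which the arm holds its last target. There are 200 camera calls.

## Task

One of the three capped bolts that hold the crosscut fence to the bench is loose: tap the bolts sideways along the fence to find the one that gives, letting it shift clearly (half a centimetre or more) and leaving it shifted. Then lift that bolt's cap by its tab until it stands nearly upright and finish while holding it open there, so that I can get the spanner on the bolt; keep the other caps shut and leave the other things on the bench alone.

Things in the scene. Friction and masses are not known exactly. Their poses are not given: they have to be found in the camera images.
- fence: Crosscut fence, aluminium angle 480 mm long, fixed (place and yaw vary): foot plate 10 mm thick, x -70 to +46 mm; upright, plywood-faced, x -82 to -60 mm, 65 mm high; a flip stop 95 mm high on it at y +203 to +233 mm. Origin on the bench (z = 0), in the line of the bolts, mid length. x: across the foot, away from the upright (and robot); y: along the fence, to the robot's left; z up.
- collar_left (a point): On the axis of the left bolt (built at fence y +140 mm), centre of its collar's underside, 10 mm above the bench. On the hex bolt a plastic unit: round black collar 62 mm across (10 to 18 mm above the bench), on it a round grey hinged cap 54 mm across (18 to 40 mm) hiding the bolt head. The three look alike; exactly one bolt, any of them, is loose: only tapping tells. Axes as the fence's.
- bolt_left (a joint): Shift (m) of the left bolt with its collar and cap along its lengthwise slot: 0 at the start, positive to fence +y, end stops at +-0.009. Pushed along the fence, either way, on the side of collar or cap, a tight bolt stays put (under 1 mm); the loose one slides at about 3 to 4 N and stays where it is left.
- cap_left (a joint): Opening angle (rad) of the left cap: 0 shut, 1.45 at its stop (nearly upright). Hinge line parallel to fence y, 29 mm from the bolt's axis on the upright's side, 18 mm above the bench; the tab side rises and swings up towards the upright. Cap of 35 g; its weight and a weak spring (about 0.02 N m) shut it when let go.
- tab_left (a point): Grip point in the middle of the left cap's lifting tab: a bar 10 mm wide (along fence y), 8 mm thick, out of the cap's rim on the side away from the upright, sloping 45 deg up and outward when shut. Free end about 11 mm beyond the point, rim 15 mm before it. When shut: 48 mm above the bench, 39 mm from the bolt's axis (fence +x), and from the hinge line 68 mm in x, 30 mm in z.
- collar_middle (a point): On the axis of the middle bolt (built at fence y 0), centre of its collar's underside, 10 mm above the bench. On the hex bolt a plastic unit: round black collar 62 mm across (10 to 18 mm above the bench), on it a round grey hinged cap 54 mm across (18 to 40 mm) hiding the bolt head. The three look alike; exactly one bolt, any of them, is loose: only tapping tells. Axes as the fence's.
- bolt_middle (a joint): Shift (m) of the middle bolt with its collar and cap along its lengthwise slot: 0 at the start, positive to fence +y, end stops at +-0.009. Pushed along the fence, either way, on the side of collar or cap, a tight bolt stays put (under 1 mm); the loose one slides at about 3 to 4 N and stays where it is left.
- cap_middle (a joint): Opening angle (rad) of the middle cap: 0 shut, 1.45 at its stop (nearly upright). Hinge line parallel to fence y, 29 mm from the bolt's axis on the upright's side, 18 mm above the bench; the tab side rises and swings up towards the upright. Cap of 35 g; its weight and a weak spring (about 0.02 N m) shut it when let go.
- tab_middle (a point): Grip point in the middle of the middle cap's lifting tab: a bar 10 mm wide (along fence y), 8 mm thick, out of the cap's rim on the side away from the upright, sloping 45 deg up and outward when shut. Free end about 11 mm beyond the point, rim 15 mm before it. When shut: 48 mm above the bench, 39 mm from the bolt's axis (fence +x), and from the hinge line 68 mm in x, 30 mm in z.
- collar_right (a point): On the axis of the right bolt (built at fence y -140 mm), centre of its collar's underside, 10 mm above the bench. On the hex bolt a plastic unit: round black collar 62 mm across (10 to 18 mm above the bench), on it a round grey hinged cap 54 mm across (18 to 40 mm) hiding the bolt head. The three look alike; exactly one bolt, any of them, is loose: only tapping tells. Axes as the fence's.
- bolt_right (a joint): Shift (m) of the right bolt with its collar and cap along its lengthwise slot: 0 at the start, positive to fence +y, end stops at +-0.009. Pushed along the fence, either way, on the side of collar or cap, a tight bolt stays put (under 1 mm); the loose one slides at about 3 to 4 N and stays where it is left.
- cap_right (a joint): Opening angle (rad) of the right cap: 0 shut, 1.45 at its stop (nearly upright). Hinge line parallel to fence y, 29 mm from the bolt's axis on the upright's side, 18 mm above the bench; the tab side rises and swings up towards the upright. Cap of 35 g; its weight and a weak spring (about 0.02 N m) shut it when let go.
- tab_right (a point): Grip point in the middle of the right cap's lifting tab: a bar 10 mm wide (along fence y), 8 mm thick, out of the cap's rim on the side away from the upright, sloping 45 deg up and outward when shut. Free end about 11 mm beyond the point, rim 15 mm before it. When shut: 48 mm above the bench, 39 mm from the bolt's axis (fence +x), and from the hinge line 68 mm in x, 30 mm in z.
- board: Bystander: pine board 75 x 300 x 20 mm lying on the bench on the robot's side of the fence. Origin: centre of its underside.
- spanner: Bystander: steel spanner about 190 mm long lying on the bench beyond the fence. Origin: centre of its underside.
- glue: Bystander: white glue bottle, 56 mm across, 150 mm high, standing right of the fence. Origin: centre of its underside.
- offcut: Bystander: wood offcut 90 x 60 x 35 mm lying left of the fence. Origin: centre of its underside.

How it is judged:
By the outcome, as a careful person would: the job done as asked, in the order asked, and still so for the second after the job is handed in, while the arm keeps its last pose, push and grip.
It also fails if it takes over 54 s, if anything falls off the work surface, if the arm or the gripper's body presses on something with over 40 N, if the wrist force passes 120 N, or if a joint passes its speed limit or range.

## Working session

There is one attempt and no reset: what is moved stays moved. The work goes in short steps, Python scripts to look and compute and a tool call to move; the robot and the scene stay as the last step left them, time stands still between calls to the robot, and variables do not carry over. Pictures are saved under pics/ and viewed, about 8 in all and at most 12, crops included, and the job is handed in when it is done.

Besides the shell and the picture viewer there is one more tool, called after "Emit:" as name(argument=value, ...), one argument or row to a line, values as JSON. play_rows: Moves the arm, as the interface text tells. Its arguments: {"type":"object","properties":{"rows":{"type":"array","items":{"type":"array","items":{"type":"array","items":{"type":"number"}}}},"force":{"type":"number"}},"required":["rows"]}

```bash
ls; mkdir -p pics
cat > h.py <<'E'
import numpy as np, cv2
from rig import robot, capture
from scipy.spatial.transform import Rotation as Ro
def cam(c):
    f=240/np.tan(np.radians(c["fov_y"])/2)
    K=np.array([[f,0,c["cx"]],[0,f,c["cy"]],[0,0,1.]])
    return K,np.array([c["k1"],0,0,0,0.]),np.array(c["R"]),np.array(c["t"])
def ray(c,px):
    K,d,R,t=cam(c)
    u=cv2.undistortPoints(np.array(px,float).reshape(-1,1,2),K,d).reshape(-1,2)
    return -R.T@t,np.c_[u,np.ones(len(u))]@R
def plane(c,px,z):
    o,v=ray(c,px); return o+v*((z-o[2])/v[:,2])[:,None]
def proj(c,X):
    K,d,R,t=cam(c)
    return cv2.projectPoints(np.array(X,float).reshape(-1,1,3),cv2.Rodrigues(R)[0],t,K,d)[0].reshape(-1,2)
E
python3 - <<'E'
from h import *
for n in("top","side"):
    c=capture(n); cv2.imwrite(f"pics/{n}0.png",c["image"][:,:,::-1]); np.save(n+"0.npy",c,allow_pickle=True)
    print(n,c["fov_y"],c["k1"],(-np.array(c["R"]).T@c["t"]).round(0))
s=robot.read_state();print(s,robot.grip_depth)
E
```

```text
pics
top 45.59142111752117 0.037827438306217556 [3.680e+02 1.000e+00 1.709e+03]
side 47.838579029449924 -0.07338839076060984 [ 482. -955. 1073.]
{'t': 0.1, 'qpos': array([ 1.1722229 ,  0.3837969 ,  0.04384823,  1.59944867, -0.01788814,
        1.16120502, -0.04991523]), 'dq': array([ 0.00075608, -0.00189895, -0.00037399, -0.00360455, -0.00016802,
        0.00032662, -0.00087746]), 'joint_torque': array([ 2.36700842e-03, -4.34731936e+01,  1.02908168e+00, -2.50455183e+01,
        1.08138172e-02,  5.42752154e-03, -2.04161552e-05]), 'tcp_pos': array([ 192.26969461, -619.91748951,  199.17015665]), 'eef_rot': array([ 9.88708112e-01,  1.49849091e-01, -2.56768795e-04, -1.20565292e-03]), 'contact_force': array([ 0.19030802, -0.27230974,  0.22737518]), 'wrist_torque': array([ 0.00598149, -0.01324144,  0.03585559]), 'width': 85.42298353437778} -18.700000000000003
```

View pics/top0.png

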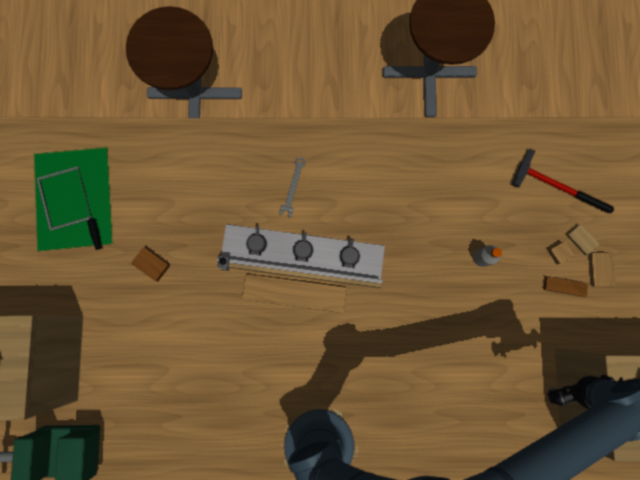

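View pics/side0.png

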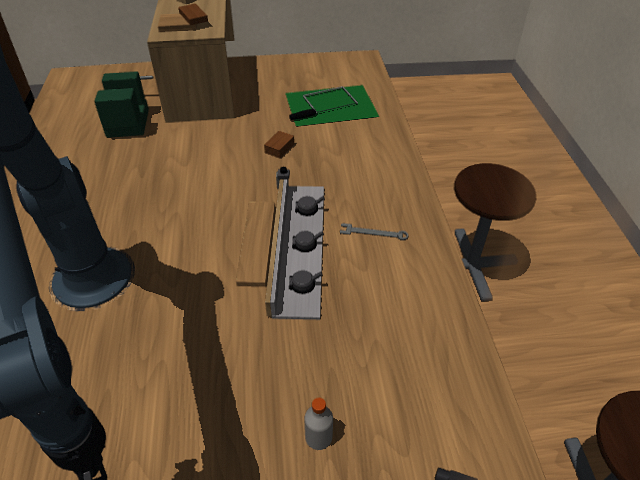

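Top: caps at about (257,243), (303,249), (350,256), tabs toward the image top (world +x); plate far corners at about (225,226) and (384,247). The side view shows the same three caps at (307,206), (304,241), (303,282). Now measure them.

Run:
```python
from h import *
out=[]
for n,b in(("top",(215,215,180,80)),("side",(255,170,90,160))):
    c=np.load(n+"0.npy",allow_pickle=True).item(); im=c["image"]
    x,y,w,h=b
    g=cv2.resize(im[y:y+h,x:x+w],None,fx=4 if n=="top" else 3.6,fy=4 if n=="top" else 3.6,interpolation=cv2.INTER_CUBIC); out.append(g)
    hsv=cv2.cvtColor(im,cv2.COLOR_RGB2HSV); V=hsv[...,2]
    m=np.zeros_like(V); m[y:y+h,x:x+w]=((V<105)&(hsv[...,1]<90))[y:y+h,x:x+w]*255
    k,l,st,ce=cv2.connectedComponentsWithStats(m)
    for i in range(1,k):
        if st[i,4]>60:
            mo=cv2.morphologyEx((l==i).astype(np.uint8),cv2.MORPH_OPEN,cv2.getStructuringElement(cv2.MORPH_ELLIPSE,(9,9)))
            M=cv2.moments(mo,True)
            if M["m00"]: p=(M["m10"]/M["m00"],M["m01"]/M["m00"]); print(n,st[i],np.round(p,1),plane(c,[p],28)[0].round(1))
    pl=np.zeros_like(V); pl[y:y+h,x:x+w]=((V>120)&(hsv[...,1]<45))[y:y+h,x:x+w]*255
    pl=cv2.morphologyEx(pl,cv2.MORPH_CLOSE,np.ones((15,15)))
    ct=max(cv2.findContours(pl,0,2)[0],key=cv2.contourArea)
    q=cv2.approxPolyDP(ct,4,True)[:,0]; print(n,"plate",q.tolist()); print(plane(c,q,10).round(0).tolist())
    bx=out[-1]; cv2.imwrite(f"pics/{n}crop.png",bx[:,:,::-1])
A=np.zeros((600,800,3),np.uint8); t=out[0];s=out[1]
cv2.imwrite("pics/c1.png",np.vstack([t[:,:720],np.zeros((10,720,3),np.uint8)])[:,:,::-1])
```

```text
top [246 226  21  30 415] [256.  243.6] [579.3 185.7  28. ]
top [292 232  22  30 414] [302.3 249.8] [560.2  48.6  28. ]
top [339 239  21  30 416] [349.  255.9] [541.7 -89.4  28. ]
top [218 251 160  28 759] [223.9 260.3] [529.8 279.4  28. ]
top plate [[226, 225], [222, 249], [230, 252], [230, 262], [381, 282], [383, 246]]
[[638.0, 278.0, 10.0], [565.0, 289.0, 10.0], [556.0, 265.0, 10.0], [526.0, 264.0, 10.0], [465.0, -185.0, 10.0], [573.0, -193.0, 10.0]]
side [ 270  170   50  150 1401] [279.6 284.4] [ 483.9 -102.4   28. ]
side [295 195  29  22 425] [306.4 204.8] [577.9 179.8  28. ]
side [292 229  32  24 492] [303.9 240.2] [557.8  41.6  28. ]
side [288 264  34  31 574] [301.6 280.8] [538.9 -97.1  28. ]
side plate [[284, 180], [271, 301], [279, 302], [279, 315], [319, 316], [323, 187], [287, 186]]
[[522.0, 318.0, 10.0], [460.0, -138.0, 10.0], [479.0, -143.0, 10.0], [476.0, -182.0, 10.0], [572.0, -196.0, 10.0], [637.0, 272.0, 10.0], [529.0, 289.0, 10.0]]
```

View pics/c1.png

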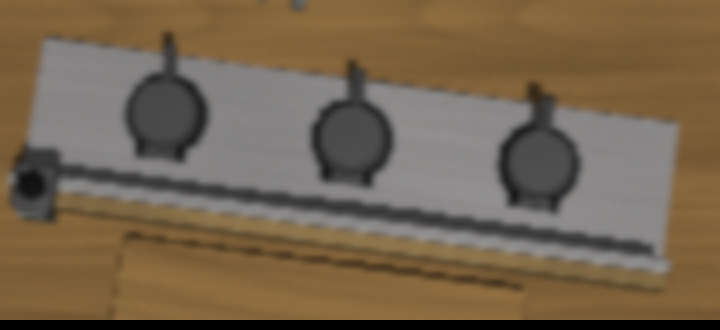

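View pics/sidecrop.png

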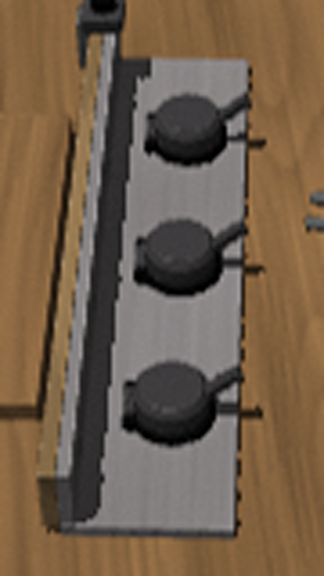

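Measured values fit the geometry: plate edge about 475 mm long against 480, yaw about -7.8°, middle bolt at about (559.5, 47.3), and the other two bolts where they should be. I'll go to the gap between the middle and right bolts with the fingers shut, so I can tap both from there.

```bash
cat >> h.py <<'E'
S,C=np.sin(np.radians(7.8)),np.cos(np.radians(7.8))
O=np.array([559.5,47.3]); FX=np.array([C,-S]); FY=np.array([S,C])
def go(fx,fy,z):
    "shift (cm, tool axes) and turn (deg) from measured pose to a fence point, tool x along fence x"
    s=robot.read_state(); R=Ro.from_quat(s["eef_rot"]).as_matrix()
    T=np.r_[O+fx*FX+fy*FY,z]; d=R.T@(T-s["tcp_pos"])/10
    yaw=np.degrees(np.arctan2(R[1,0],R[0,0])); 
    p=s["tcp_pos"][:2]-O
    F=s["contact_force"]
    print("t",round(s["t"],2),"fence xyz",(p@FX).round(1),(p@FY).round(1),s["tcp_pos"][2].round(1),"w",round(s["width"],1),"F fence",(F[:2]@FX).round(1),(F[:2]@FY).round(1),F[2].round(1))
    print("shift cm",d.round(2),"turn",round(yaw+7.8,1), "tiltz",R[:,2].round(3))
E
python3 -c "
from h import *
go(0,-70,150)"
```

```text
t 0.1 fence xyz -273.3 -710.9 199.2 w 85.4 F fence 0.2 -0.2 0.2
shift cm [ 51.88 -46.49   5.02] turn 25.0 tiltz [-0.001  0.002 -1.   ]
```

Emit:
play_rows(
  rows=[
    [[0,51.9,-46.5,0,25],[0,51.9,-46.5,0,25],[0,51.9,-46.5,0,25],[0,51.9,-46.5,0,25],[0,51.9,-46.5,0,25],[0,51.9,-46.5,0,25],[0,51.9,-46.5,0,25],[0,51.9,-46.5,0,25],[0,51.9,-46.5,0,25],[0,51.9,-46.5,0,25],[0,51.9,-46.5,0,25],[0,51.9,-46.5,0,25]],
  ],
  force=30,
)

```text
t: 1.1
tcp_pos: [448.9, -191.0, 200.3]
eef_rot: [0.998, -0.068, -0.0, 0.0]
contact_force: [0.1, 0.0, 0.7]
width: 0.4
```

```bash
python3 -c "
from h import *
go(0,-70,100)"
```

```text
t 1.1 fence xyz -77.2 -251.1 200.3 w 0.4 F fence 0.1 0.0 0.7
shift cm [  7.73 -18.1   10.02] turn 0.0 tiltz [-0. -0. -1.]
```

Emit:
play_rows(
  rows=[
    [[0,7.7,-18.1,5,0],[0,7.7,-18.1,5,0],[0,7.7,-18.1,5,0],[0,7.7,-18.1,5,0],[0,7.7,-18.1,5,0],[0,7.7,-18.1,10,0],[0,7.7,-18.1,10,0],[0,7.7,-18.1,10,0],[0,7.7,-18.1,10,0],[0,7.7,-18.1,10,0],[0,7.7,-18.1,10,0]],
  ],
)

```text
t: 2.02
tcp_pos: [551.0, -25.3, 102.5]
eef_rot: [0.998, -0.069, 0.002, 0.0]
contact_force: [-0.4, 0.5, 1.3]
width: 0.0
```

```bash
python3 -c "
from h import *
go(0,-70,22)
c=capture('top');cv2.imwrite('pics/t2.png',cv2.resize(c['image'][200:300,200:400,::-1],None,fx=4,fy=4))"
```

```text
t 2.02 fence xyz 1.4 -73.1 102.5 w 0.0 F fence -0.4 0.5 1.3
shift cm [-0.17 -0.31  8.05] turn -0.1 tiltz [ 0.004 -0.001 -1.   ]
```

View pics/t2.png

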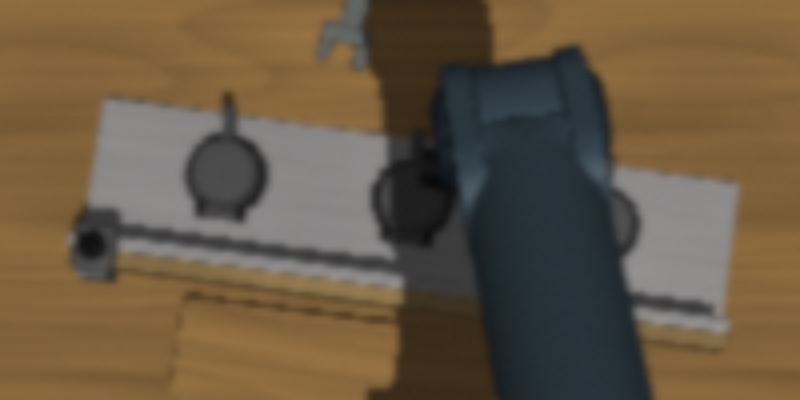

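The arm is centred between the middle and right caps. Descend.

Emit:
play_rows(
  rows=[
    [[0,-0.1,-0.3,2,0],[0,-0.1,-0.3,4,0],[0,-0.1,-0.3,6,0],[0,-0.1,-0.3,8,0],[0,-0.1,-0.3,8,0],[0,-0.1,-0.3,8,0]],
  ],
)

```text
t: 2.57
tcp_pos: [548.5, -21.4, 20.7]
eef_rot: [0.998, -0.068, -0.0, 0.0]
contact_force: [0.2, 0.2, 0.3]
width: 0.2
```

Emit:
play_rows(
  rows=[
    [[0,0,0.5,0,0],[0,0,1.0,0,0],[0,0,1.5,0,0],[0,0,1.7,0,0],[0,0,1.9,0,0],[0,0,2.1,0,0],[0,0,2.3,0,0],[0,0,2.3,0,0]],
  ],
)

```text
t: 3.23
tcp_pos: [545.7, -44.2, 20.5]
eef_rot: [0.998, -0.068, -0.0, 0.0]
contact_force: [0.9, -0.3, 0.1]
width: 0.0
```

```bash
python3 -c "
from h import *
go(0,-93,22)"
```

```text
t 3.23 fence xyz -1.2 -92.5 20.5 w 0.0 F fence 1.0 -0.1 0.1
shift cm [ 0.12  0.05 -0.15] turn 0.0 tiltz [-0. -0. -1.]
```

Emit:
play_rows(
  rows=[
    [[0,0,0.1,0,0],[0,0,0.2,0,0],[0,0,0.3,0,0],[0,0,0.4,0,0],[0,0,0.4,0,0]],
  ],
)

```text
t: 3.65
tcp_pos: [545.2, -47.8, 20.4]
eef_rot: [0.998, -0.068, -0.0, 0.0]
contact_force: [-0.6, 0.8, -0.8]
width: 0.1
```

Emit:
play_rows(
  rows=[
    [[0,0,0.1,0,0],[0,0,0.2,0,0],[0,0,0.2,0,0]],
  ],
)

```text
t: 3.9
tcp_pos: [545.0, -49.9, 20.5]
eef_rot: [0.998, -0.068, 0.0, 0.0]
contact_force: [0.6, -0.1, 0.1]
width: 0.0
```

Emit:
play_rows(
  rows=[
    [[0,0,0.1,0,0],[0,0,0.2,0,0],[0,0,0.2,0,0]],
  ],
)

```text
t: 4.15
tcp_pos: [544.7, -51.9, 20.5]
eef_rot: [0.998, -0.068, -0.0, 0.0]
contact_force: [-0.2, 0.2, 1.1]
width: -0.3
```

Emit:
play_rows(
  rows=[
    [[0,0,0.1,0,0],[0,0,0.2,0,0],[0,0,0.3,0,0],[0,0,0.3,0,0]],
  ],
)

```text
t: 4.48
tcp_pos: [544.3, -54.9, 20.5]
eef_rot: [0.998, -0.068, -0.0, 0.0]
contact_force: [0.0, 0.5, -0.1]
width: -0.1
```

Emit:
play_rows(
  rows=[
    [[0,0,0.1,0,0],[0,0,0.2,0,0],[0,0,0.2,0,0]],
  ],
)

```text
t: 4.73
tcp_pos: [544.0, -56.8, 20.5]
eef_rot: [0.998, -0.068, -0.0, 0.0]
contact_force: [0.1, 0.6, 0.6]
width: -0.3
```

Emit:
play_rows(
  rows=[
    [[0,0,0.1,0,0],[0,0,0.2,0,0],[0,0,0.2,0,0]],
  ],
)

```text
t: 4.98
tcp_pos: [543.7, -58.8, 20.5]
eef_rot: [0.998, -0.068, -0.0, 0.0]
contact_force: [-0.4, 0.4, -0.1]
width: -0.3
```

Emit:
play_rows(
  rows=[
    [[0,0,0.1,0,0],[0,0,0.2,0,0],[0,0,0.2,0,0]],
  ],
)

```text
t: 5.23
tcp_pos: [543.5, -60.8, 20.5]
eef_rot: [0.998, -0.068, -0.0, 0.0]
contact_force: [0.4, -0.5, -0.3]
width: 0.3
```

Emit:
play_rows(
  rows=[
    [[0,0,0.1,0,0],[0,0,0.2,0,0],[0,0,0.2,0,0]],
  ],
)

```text
t: 5.48
tcp_pos: [543.2, -62.8, 20.5]
eef_rot: [0.998, -0.068, -0.0, 0.0]
contact_force: [-0.5, 0.1, -0.4]
width: 0.2
```

```bash
python3 -c "
from h import *
go(0,-113,22)
c=capture('side');cv2.imwrite('pics/s3.png',cv2.resize(c['image'][160:330,240:440,::-1],None,fx=3.5,fy=3.5))"
```

```text
t 5.48 fence xyz -1.2 -111.3 20.5 w 0.2 F fence -0.5 -0.0 -0.4
shift cm [ 0.12  0.17 -0.15] turn 0.0 tiltz [-0. -0. -1.]
```

View pics/s3.png

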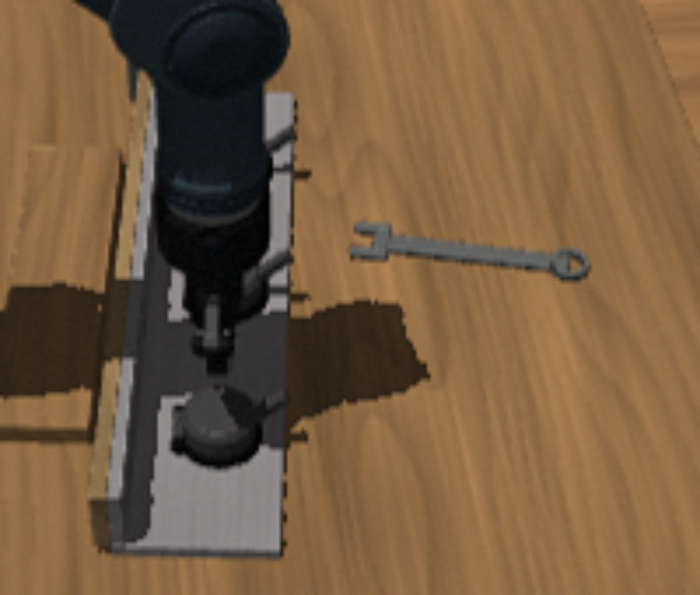

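The side view shows the fingertip near (301,266), just short of the right cap at about (302,280). The cap hasn't moved. I'll check the tip's projection against the measured TCP.

```bash
python3 -c "
from h import *
c=capture('side');s=robot.read_state()
print(proj(c,[s['tcp_pos'],*[np.r_[O+a*FX+b*FY,z] for a,b,z in [(0,-140,40),(0,-113,20),(0,-109,14),(39,-140,48)]]]).round(1))
im=c['image'][255:300,280:325]; V=cv2.cvtColor(im,cv2.COLOR_RGB2HSV)[...,2]
print(V[::2,::2])"
```

```text
[[302.1 272.1]
 [301.9 275.9]
 [302.5 272.8]
 [302.6 273.1]
 [317.6 274.2]]
[[ 39  49  50  51  52  51  54  54  63  75  88  34  75   8  53  54  52  52
   53  53  54  55  51]
 [ 41  49  52  53  53  50  53  46  29  69  71  41  31  17  56  55  53  52
   53  51  52  55  49]
 [ 42  53  52  53  53  51  53  40  12  32  33  22  16   6  56  52  52  56
   53  50  55  54  51]
 [ 45  49  55  50  53  52  52  56  24  26  12   9  10  30  57  52  54  56
   53  53  53  56  49]
 [ 42  53  51  53  50  54  53  54  52  57   7   9  13  46  56  53  52  54
   52  52  54  56  50]
 [ 42  51  49  53  52  51  51  53  52  55   7   7  11  46  55  51  52  55
   52  53  53  54  51]
 [ 45  50  53  52  51  51  54  55  55  54  41  42  40  54  55  51  50  52
   50  52  52  55  52]
 [ 47  51  54  55  52  52  55  53  53  51  53  47  48  55  55  52  51  53
   52  51  53  53  52]
 [ 47  51  52  52  50  50  49  52  54  61  69  47  23  25  45  51  52  52
   53  52  59  54  52]
 [ 52  51  50 109 107 109 111 101  67  69  67  70  21  24  21  29  54  54
   64  60  62  41  50]
 [ 51  51  50 150 145 109 116  68  67  68  67  68  25 
[... 507 characters left out ...]
 50  52  51  50  43]
 [ 52  53  41 144 112   8   4  27  36  29  34  32  30  24  26  20   5 106
  108  44  48  41 144]
 [ 51  54  42 143 129  35  43  10  22  33  32  31  29  21  22   6   7 145
  145 145 121 151 136]
 [ 51  51 144 141 144 147 150  75   4   8  13  13  13  11   0  15 146 142
  142 142 123 148 133]
 [ 52  52 142 141 145 144 143 147 128 104  71  10  39 101 111 144 139 139
  140 142 121 148 133]
 [ 50  49 141 141 143 143 140 141 142 144 146 146 146 145 139 143 139 138
  138 141 116 148 134]
 [ 52  45 143 140 143 143 142 142 137 142 142 141 143 143 136 142 139 141
  140 142 101 144 137]
 [ 52  41 143 140 140 142 143 139 140 142 142 143 142 143 137 142 141 140
  137 141  93 145 140]]
```

```bash
python3 -c "
from h import *
o=[]
for n,(x,y) in (('side',(265,220)),('top',(320,215))):
    c=capture(n);s=robot.read_state()
    im=c['image'][y:y+80,x:x+80,::-1].astype(float); im=np.clip(255*(im/255)**.5,0,255).astype(np.uint8)
    im=cv2.resize(im,None,fx=5,fy=5,interpolation=cv2.INTER_CUBIC)
    for P in [s['tcp_pos'],s['tcp_pos']+[0,0,19],s['tcp_pos']+[0,0,73]]+[np.r_[O+b*FY,z] for b,z in((0,40),(-140,40),(-140,10))]:
        p=(proj(c,P)[0]-[x,y]+.5)*5; cv2.drawMarker(im,tuple(p.astype(int).tolist()),(0,0,255),0,10,1)
    o.append(im)
cv2.imwrite('pics/z.png',np.hstack(o))"
```

```text
(no output)
```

View pics/z.png

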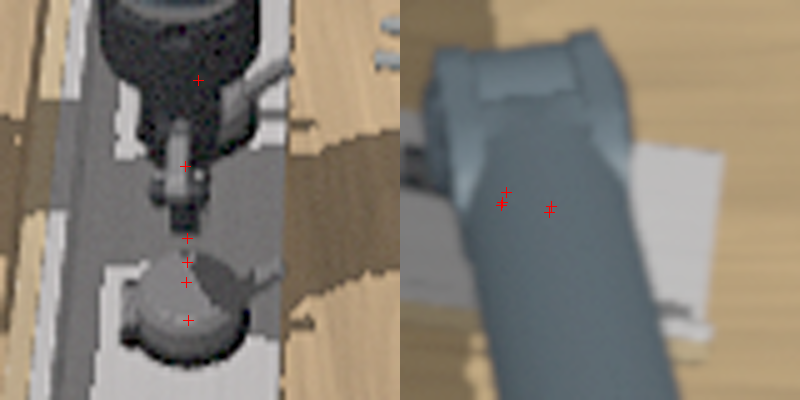

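```bash
python3 -c "
from h import *
T=np.array([192.27,-619.92,199.17]);o=[]
for n in('top','side'):
    c=np.load(n+'0.npy',allow_pickle=True).item()
    p=proj(c,[T,T+[0,0,19],T+[0,0,73],T+[0,0,150]]);print(n,p.round(1).tolist())
    x,y=(p[0]-[40,50]).astype(int); x=min(x,560);y=min(y,400)
    im=c['image'][y:y+80,x:x+80,::-1].astype(float); im=(255*(im/255)**.5).astype(np.uint8)
    im=cv2.resize(im,(400,400),interpolation=cv2.INTER_CUBIC)
    for q in p: cv2.drawMarker(im,tuple(((q-[x,y]+.5)*5).astype(int).tolist()),(0,0,255),0,10,1)
    o.append(im)
cv2.imwrite('pics/z2.png',np.hstack(o))"
```

```text
top [[561.2, 384.4], [564.4, 385.3], [573.9, 388.0], [588.8, 392.3]]
side [[111.4, 484.2], [107.9, 479.9], [97.4, 466.8], [80.5, 445.6]]
```

View pics/z2.png

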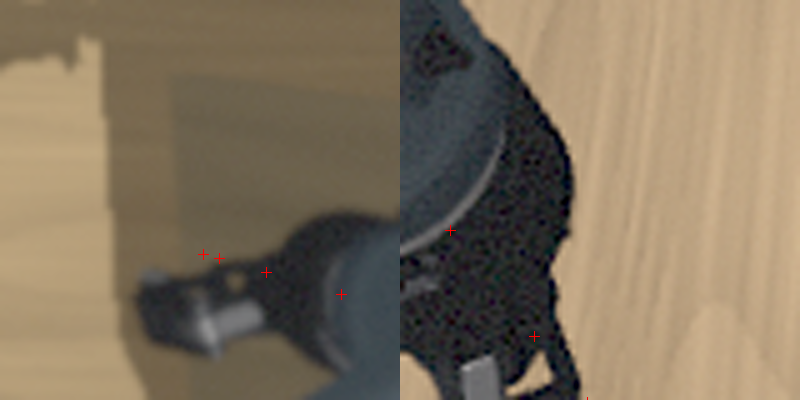

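The fingertips show about 5 px above the projected TCP, so I suspect the tip sits higher, or further +y, than reported. I'll settle it by contact: back to the gap centre, then a slow descent onto the foot plate.

Emit:
play_rows(
  rows=[
    [[0,0,-1,0,0],[0,0,-2,0,0],[0,0,-3,0,0],[0,0,-4,0,0],[0,0,-4,0,0],[0,0,-4,0.2,0],[0,0,-4,0.4,0],[0,0,-4,0.6,0],[0,0,-4,0.7,0],[0,0,-4,0.7,0]],
  ],
)

```text
t: 6.52
tcp_pos: [548.1, -23.6, 13.0]
eef_rot: [0.998, -0.068, -0.001, 0.0]
contact_force: [0.6, -0.0, -0.2]
width: -0.1
```

Emit:
play_rows(
  rows=[
    [[0,0,0,0.1,0],[0,0,0,0.2,0],[0,0,0,0.3,0],[0,0,0,0.3,0]],
  ],
)

```text
t: 6.85
tcp_pos: [548.5, -22.9, 10.3]
eef_rot: [0.998, -0.068, -0.0, 0.0]
contact_force: [-1.0, -0.1, 0.5]
width: 0.0
```

Emit:
play_rows(
  rows=[
    [[0,0,0,0.1,0],[0,0,0,0.2,0],[0,0,0,0.2,0]],
  ],
)

```text
t: 7.1
tcp_pos: [548.5, -22.8, 8.3]
eef_rot: [0.998, -0.068, -0.0, -0.0]
contact_force: [-0.2, -0.3, 0.1]
width: -0.2
```

```bash
python3 -c "
from h import *
go(0,-70,10)"
```

```text
t 7.1 fence xyz -1.4 -70.9 8.3 w -0.2 F fence -0.1 -0.3 0.1
shift cm [ 0.14 -0.09 -0.17] turn 0.0 tiltz [-0.  0. -1.]
```

Emit:
play_rows(
  rows=[
    [[0,0,0,0.1,0],[0,0,0,0.2,0],[0,0,0,0.3,0],[0,0,0,0.3,0]],
  ],
)

```text
t: 7.43
tcp_pos: [548.4, -22.8, 5.2]
eef_rot: [0.998, -0.068, -0.0, -0.0]
contact_force: [0.5, 0.7, 0.4]
width: 0.1
```

Emit:
play_rows(
  rows=[
    [[0,0,0,0.1,0],[0,0,0,0.2,0],[0,0,0,0.3,0],[0,0,0,0.3,0]],
  ],
)

```text
t: 7.77
tcp_pos: [548.4, -22.8, 2.2]
eef_rot: [0.998, -0.068, -0.0, -0.0]
contact_force: [-0.7, -0.3, -1.0]
width: -0.2
```

```bash
python3 -c "
from h import *
go(0,-70,0)
c=capture('side')
im=c['image'][225:275,285:318]; V=cv2.cvtColor(im,cv2.COLOR_RGB2HSV)[...,2]
print(proj(c,robot.read_state()['tcp_pos']).round(1))
for r in range(0,50): print(225+r,V[r,::2])"
```

```text
t 7.77 fence xyz -1.5 -71.0 2.2 w -0.2 F fence -0.6 -0.4 -1.0
shift cm [ 0.15 -0.1   0.22] turn 0.0 tiltz [-0.  0. -1.]
[[302.8 264.9]]
225 [ 52  20   4  11  14  10  10   8   9   7   8  11   8   7  10   0 143]
226 [ 49  40   6  12  11  10   9  10  11   6   8   6   6   3   3  36 142]
227 [ 52  52   9  13  11  10  12  11  11  10  13   9   7   1   5 109 143]
228 [ 50  53  24   7   9   9   9  13  13  13   8   7  10   5  35 147 142]
229 [ 51  51  43  24  10  11   9  12  10   6  10   6  10   0 110 143 140]
230 [ 47  50  40 102  23   9  13  11   9  13  10   9   2  97 146 140 140]
231 [ 49  50  97 145 104  10  10  13  13  11   8   8   3 150 145 143 142]
232 [ 50  49 142 141 133   6   7  11   9   8   9   8   0 121 147 144 146]
233 [ 50  49 139 140 105   9  14  13  12   4   6   8   4  78 134 148 116]
234 [ 47  48 138 143 108  11   8  14  10   8  11   8   9  50  86 124  35]
235 [ 50  49 137 143  93   6  13   6  10  13  10   9   4  22  31  60  21]
236 [ 50  49 140 143  50   4  17   6   7   9  12   7   4  21  18  18  22]
237 [ 51  47 141 145  22   5  15  14  36  17  14  12   2  23  24  21  18]
23
[... 1729 characters left out ...]
5 110  48  53  52  53  52  52  51]
266 [ 53  49  49  47 108 107 108 103 145 151 110  49  55  54  51  52  52]
267 [ 51  42 106 107 150 152 150 149 144 148 117  53  53  52  52  53  50]
268 [ 48 103 146 148 148 148 144 144 145 149  50  51  52  53  52  52  52]
269 [ 45 146 142 149 147 146 144 146 132 137 109  50  54  51  52  53  50]
270 [ 44 144 141 148 147 147 148 121  97  96 129  51  52  52  53  49  52]
271 [ 45 144 143 148 148 149 116  74  62  64  77  58  48  50  51  52  48]
272 [ 45 144 143 149 150 115  63  65  65  67  64  71  57  52  51  51  50]
273 [ 45 144 144 149 131  60  65  68  68  67  67  67  72  44  53  41  57]
274 [ 43 144 144 151  92  66  67  68  68  66  66  68  67  37  52  47  61]
```

No contact at a reported z of 2 mm, with the plate top at 10, so the real fingertips sit about 20 mm above the reported TCP. I'll find the plate by touch.

Emit:
play_rows(
  rows=[
    [[0,0,0,0.2,0],[0,0,0,0.4,0],[0,0,0,0.6,0],[0,0,0,0.8,0],[0,0,0,0.8,0]],
  ],
)

```text
t: 8.23
tcp_pos: [548.1, -22.8, -6.1]
eef_rot: [0.998, -0.068, -0.001, 0.0]
contact_force: [-0.2, -0.1, -0.5]
width: 0.2
```

Emit:
play_rows(
  rows=[
    [[0,0,0,0.1,0],[0,0,0,0.2,0],[0,0,0,0.2,0]],
  ],
)

```text
t: 8.48
tcp_pos: [548.5, -22.8, -7.7]
eef_rot: [0.998, -0.068, -0.0, -0.0]
contact_force: [0.8, -0.6, -0.2]
width: 0.1
```

Emit:
play_rows(
  rows=[
    [[0,0,0,0.1,0],[0,0,0,0.2,0],[0,0,0,0.2,0]],
  ],
)

```text
t: 8.73
tcp_pos: [548.5, -22.8, -9.7]
eef_rot: [0.998, -0.068, -0.0, 0.0]
contact_force: [-0.6, -0.2, -0.2]
width: 0.3
```

Emit:
play_rows(
  rows=[
    [[0,0,0,0.1,0],[0,0,0,0.2,0],[0,0,0,0.2,0]],
  ],
)

```text
t: 8.98
tcp_pos: [548.5, -22.8, -11.7]
eef_rot: [0.998, -0.068, -0.0, 0.0]
contact_force: [0.0, 0.4, -0.1]
width: 0.3
```

Emit:
play_rows(
  rows=[
    [[0,0,0,0.1,0],[0,0,0,0.2,0],[0,0,0,0.2,0]],
  ],
)

```text
t: 9.23
tcp_pos: [548.4, -22.8, -13.7]
eef_rot: [0.998, -0.068, -0.0, -0.0]
contact_force: [0.1, 0.6, -0.5]
width: -0.2
```

```bash
python3 -c "
from h import *
c=capture('side');x,y=265,220
s=robot.read_state()
im=c['image'][y:y+75,x:x+75,::-1].astype(float); im=(255*(im/255)**.5).astype(np.uint8)
im=cv2.resize(im,None,fx=8,fy=8,interpolation=cv2.INTER_CUBIC)
for P in [np.r_[O-71*FY-1.4*FX,z] for z in(10,20,30)]:
    p=(proj(c,P)[0]-[x,y]+.5)*8; cv2.drawMarker(im,tuple(p.astype(int).tolist()),(0,0,255),0,10,1);print((p/8-.5+[x,y]).round(1))
cv2.imwrite('pics/z3.png',im)"
```

```text
[302.8 263. ]
[302.7 260.5]
[302.6 257.9]
```

View pics/z3.png

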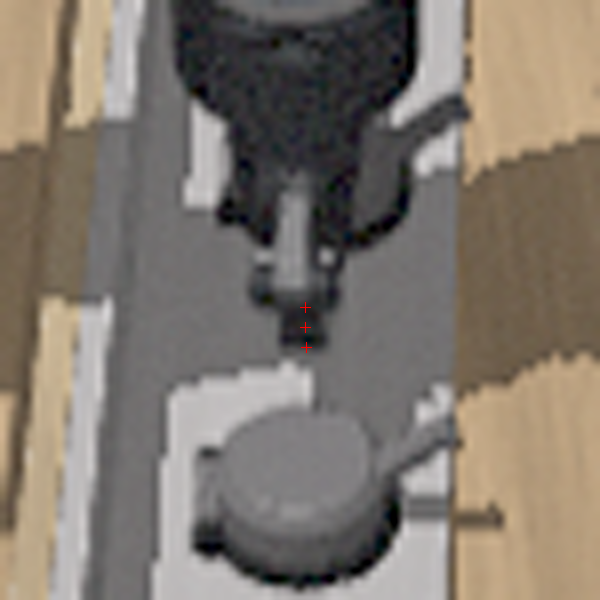

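Emit:
play_rows(
  rows=[
    [[0,0,0,0.1,0],[0,0,0,0.2,0],[0,0,0,0.3,0],[0,0,0,0.3,0]],
  ],
)

```text
t: 9.62
tcp_pos: [548.5, -22.8, -16.8]
eef_rot: [0.998, -0.068, -0.0, -0.0]
contact_force: [0.0, 0.4, -0.9]
width: 0.1
```

Emit:
play_rows(
  rows=[
    [[0,0,0,0.1,0],[0,0,0,0.2,0],[0,0,0,0.2,0]],
  ],
)

```text
t: 9.87
tcp_pos: [548.5, -22.8, -18.7]
eef_rot: [0.998, -0.068, -0.0, 0.0]
contact_force: [-0.5, 0.1, -0.0]
width: 0.0
```

Emit:
play_rows(
  rows=[
    [[0,0,0,0.1,0],[0,0,0,0.2,0],[0,0,0,0.2,0]],
  ],
)

```text
t: 10.12
tcp_pos: [548.8, -22.8, -20.5]
eef_rot: [0.998, -0.068, 0.0, -0.0]
contact_force: [-0.0, 0.1, 1.0]
width: 0.2
```

Emit:
play_rows(
  rows=[
    [[0,0,0,0.1,0],[0,0,0,0.1,0]],
  ],
)

```text
t: 10.28
tcp_pos: [548.8, -22.8, -20.6]
eef_rot: [0.998, -0.068, -0.0, 0.0]
contact_force: [-2.4, 0.4, 6.4]
width: 0.2
```

Emit:
play_rows(
  rows=[
    [[0,0,0,0.1,0],[0,0,0,0.1,0]],
  ],
)

```text
t: 10.45
tcp_pos: [548.8, -22.8, -20.7]
eef_rot: [0.998, -0.068, -0.0, 0.0]
contact_force: [-4.4, -1.1, 12.2]
width: 0.1
```

Plate contact at a reported z of -20.6, so true tip z = reported + 30.6. Raise to a true z of about 22 and tap the right bolt toward -y.

Emit:
play_rows(
  rows=[
    [[0,0,0,-0.7,0],[0,0,0,-1.4,0],[0,0,0.5,-1.4,0],[0,0,1.0,-1.4,0],[0,0,1.5,-1.4,0],[0,0,1.7,-1.4,0],[0,0,1.9,-1.4,0],[0,0,2.1,-1.4,0],[0,0,2.2,-1.4,0],[0,0,2.3,-1.4,0],[0,0,2.3,-1.4,0]],
  ],
)

```text
t: 11.37
tcp_pos: [545.5, -45.7, -8.6]
eef_rot: [0.998, -0.068, -0.0, -0.0]
contact_force: [-0.1, -0.1, 0.2]
width: 0.2
```

Emit:
play_rows(
  rows=[
    [[0,0,0.1,0,0],[0,0,0.2,0,0],[0,0,0.3,0,0],[0,0,0.3,0,0]],
  ],
)

```text
t: 11.7
tcp_pos: [545.1, -48.8, -8.5]
eef_rot: [0.998, -0.068, -0.0, 0.0]
contact_force: [-0.6, -0.4, 0.6]
width: 0.2
```

Emit:
play_rows(
  rows=[
    [[0,0,0.1,0,0],[0,0,0.2,0,0],[0,0,0.2,0,0]],
  ],
)

```text
t: 11.95
tcp_pos: [544.9, -50.9, -8.5]
eef_rot: [0.998, -0.068, 0.0, 0.0]
contact_force: [-0.4, 0.4, 0.3]
width: 0.0
```

Emit:
play_rows(
  rows=[
    [[0,0,0.1,0,0],[0,0,0.2,0,0],[0,0,0.2,0,0]],
  ],
)

```text
t: 12.2
tcp_pos: [544.7, -52.2, -8.5]
eef_rot: [0.998, -0.068, 0.0, -0.0]
contact_force: [0.0, 0.5, -1.0]
width: 0.1
```

Emit:
play_rows(
  rows=[
    [[0,0,0.1,0,0],[0,0,0.1,0,0]],
  ],
)

```text
t: 12.37
tcp_pos: [544.7, -52.4, -8.5]
eef_rot: [0.998, -0.067, 0.0, -0.001]
contact_force: [-0.9, 1.9, -0.1]
width: -0.4
```

Emit:
play_rows(
  rows=[
    [[0,0,0.1,0,0],[0,0,0.1,0,0]],
  ],
)

```text
t: 12.53
tcp_pos: [544.6, -53.2, -8.4]
eef_rot: [0.998, -0.067, 0.0, -0.001]
contact_force: [0.4, 3.7, -0.3]
width: 0.1
```

Emit:
play_rows(
  rows=[
    [[0,0,0.1,0,0],[0,0,0.1,0,0]],
  ],
)

```text
t: 12.7
tcp_pos: [544.5, -53.5, -8.4]
eef_rot: [0.998, -0.067, 0.0, -0.001]
contact_force: [0.4, 5.4, -0.7]
width: 0.2
```

Emit:
play_rows(
  rows=[
    [[0,0,0.1,0,0],[0,0,0.1,0,0]],
  ],
)

```text
t: 12.87
tcp_pos: [544.5, -53.6, -8.4]
eef_rot: [0.998, -0.067, 0.0, -0.002]
contact_force: [0.9, 6.1, -0.7]
width: -0.5
```

Emit:
play_rows(
  rows=[
    [[0,0,0.1,0,0],[0,0,0.1,0,0],[0,0,0.1,0,0]],
  ],
)

```text
t: 13.12
tcp_pos: [544.5, -53.7, -8.4]
eef_rot: [0.998, -0.066, 0.0, -0.002]
contact_force: [0.2, 7.2, -0.3]
width: 0.3
```

```bash
python3 -c "
from h import *
go(0,-93,22)
a=np.load('side0.npy',allow_pickle=True).item()['image'];b=capture('side')['image']
f=lambda i:cv2.cvtColor(i,cv2.COLOR_RGB2GRAY)[272:300,282:325].astype(np.float32)
# lower silhouette of right cap
for i in(a,b): print([int(np.argmax(cv2.cvtColor(i,cv2.COLOR_RGB2GRAY)[285:300,k]>100))+285 for k in range(296,310,2)], [i[286:298,302].mean(1).astype(int).tolist()])"
```

```text
t 13.12 fence xyz -1.1 -102.1 -8.4 w 0.3 F fence -0.8 7.2 -0.3
shift cm [ 0.12 -0.92 -3.03] turn 0.2 tiltz [ 0.001  0.004 -1.   ]
[293, 294, 294, 295, 294, 294, 293] [[45, 29, 26, 27, 20, 14, 0, 11, 93, 136, 131, 132]]
[293, 294, 294, 294, 294, 294, 293] [[51, 38, 29, 29, 26, 15, 4, 1, 101, 141, 141, 138]]
```

The right bolt is tight: 7 N and no movement. Now the middle bolt, from the same gap.

Emit:
play_rows(
  rows=[
    [[0,0.1,-1,0,0],[0,0.1,-2.5,0,0],[0,0.1,-4,0,0],[0,0.1,-5,0,0],[0,0.1,-5.5,0,0],[0,0.1,-5.8,0,0],[0,0.1,-6.0,0,0],[0,0.1,-6.0,0,0]],
  ],
)

```text
t: 13.83
tcp_pos: [553.0, 1.2, -8.6]
eef_rot: [0.998, -0.068, -0.0, 0.0]
contact_force: [0.7, -0.2, 0.6]
width: 0.3
```

Emit:
play_rows(
  rows=[
    [[0,0,-0.1,0,0],[0,0,-0.2,0,0],[0,0,-0.3,0,0],[0,0,-0.3,0,0]],
  ],
)

```text
t: 14.17
tcp_pos: [553.4, 4.7, -8.5]
eef_rot: [0.998, -0.068, 0.0, -0.0]
contact_force: [-0.1, -0.1, 1.1]
width: 0.1
```

Emit:
play_rows(
  rows=[
    [[0,0,-0.1,0,0],[0,0,-0.2,0,0],[0,0,-0.2,0,0]],
  ],
)

```text
t: 14.42
tcp_pos: [553.7, 7.1, -8.5]
eef_rot: [0.998, -0.068, 0.0, -0.0]
contact_force: [0.3, 0.4, -0.3]
width: 0.0
```

Emit:
play_rows(
  rows=[
    [[0,0,-0.1,0,0],[0,0,-0.2,0,0],[0,0,-0.2,0,0]],
  ],
)

```text
t: 14.67
tcp_pos: [553.9, 8.1, -8.5]
eef_rot: [0.998, -0.068, -0.0, 0.0]
contact_force: [0.4, -0.5, -0.8]
width: -0.1
```

```bash
python3 -c "
from h import *
go(0,-39,-8.6)"
```

```text
t 14.67 fence xyz -0.2 -39.6 -8.5 w -0.1 F fence 0.5 -0.4 -0.8
shift cm [ 0.02 -0.06  0.  ] turn 0.0 tiltz [-0.    -0.001 -1.   ]
```

Emit:
play_rows(
  rows=[
    [[0,0,-0.1,0,0],[0,0,-0.2,0,0],[0,0,-0.2,0,0]],
  ],
)

```text
t: 14.92
tcp_pos: [554.1, 9.7, -8.6]
eef_rot: [0.998, -0.068, -0.0, 0.001]
contact_force: [-1.0, -3.4, 0.7]
width: 0.1
```

Emit:
play_rows(
  rows=[
    [[0,0,-0.1,0,0],[0,0,-0.2,0,0],[0,0,-0.2,0,0]],
  ],
)

```text
t: 15.17
tcp_pos: [554.5, 12.7, -8.5]
eef_rot: [0.998, -0.068, -0.0, 0.0]
contact_force: [-0.2, -3.4, 0.7]
width: -0.1
```

Emit:
play_rows(
  rows=[
    [[0,0,-0.1,0,0],[0,0,-0.1,0,0]],
  ],
)

```text
t: 15.33
tcp_pos: [554.7, 13.9, -8.5]
eef_rot: [0.998, -0.068, 0.0, -0.0]
contact_force: [0.4, -2.8, 0.7]
width: -0.0
```

The middle bolt gives at about 3 N, so it is the loose one. Push a little further, still short of the stop.

Emit:
play_rows(
  rows=[
    [[0,0,-0.1,0,0],[0,0,-0.2,0,0],[0,0,-0.2,0,0],[0,0,-0.2,0,0]],
  ],
)

```text
t: 15.67
tcp_pos: [555.0, 16.1, -8.5]
eef_rot: [0.998, -0.068, 0.0, -0.0]
contact_force: [0.2, -3.3, -0.4]
width: -0.3
```

```bash
python3 -c "
from h import *
go(0,-60,60)
b=capture('side')['image']
for n,i in(('0',np.load('side0.npy',allow_pickle=True).item()['image']),('1',b)):
    g=cv2.cvtColor(i,cv2.COLOR_RGB2GRAY); print(n,g[225:240,316].tolist(), g[225:240,320].tolist())"
```

```text
t 15.67 fence xyz -0.2 -31.6 -8.5 w -0.3 F fence 0.7 -3.3 -0.4
shift cm [ 0.02  2.84 -6.85] turn 0.1 tiltz [ 0.  0. -1.]
0 [130, 133, 132, 132, 129, 131, 131, 135, 120, 81, 55, 49, 34, 23, 35] [132, 133, 133, 132, 134, 137, 115, 70, 55, 39, 18, 45, 108, 142, 140]
1 [135, 136, 135, 136, 136, 139, 128, 78, 18, 24, 24, 18, 36, 41, 22] [137, 139, 140, 144, 110, 34, 19, 24, 22, 32, 45, 50, 51, 51, 51]
```

The bolt has shifted about 7 mm: the tab moved 2 px and the TCP-based estimate is 6.8 mm. Retreat, rise, and go over the middle tab.

Emit:
play_rows(
  rows=[
    [[0,0,1,0,0],[0,0,2,0,0],[0,0,2.8,0,0],[0,0,2.8,-2.5,0],[0,0,2.8,-5,0],[0,0,2.8,-6.9,0],[2,1,0,-6.9,0],[4,3,-2,-6.9,0],[4,4.2,-3.9,-6.9,0],[4,4.2,-3.9,-6.9,0],[4,4.2,-3.9,-6.9,0],[4,4.2,-3.9,-6.9,0]],
  ],
  force=20,
)

```text
t: 16.72
tcp_pos: [601.0, 47.5, 60.0]
eef_rot: [0.998, -0.068, -0.001, 0.0]
contact_force: [0.2, 0.1, -0.1]
width: 39.9
```

```bash
python3 -c "
from h import *
go(42,6.8,8)
c=capture('side');x,y=265,190
im=c['image'][y:y+75,x:x+75,::-1].astype(float); im=(255*(im/255)**.5).astype(np.uint8)
im=cv2.resize(im,None,fx=8,fy=8,interpolation=cv2.INTER_CUBIC)
T=robot.read_state()['tcp_pos']
for P in [np.r_[O+6.8*FY+39*FX,48],T+[0,0,30]]:
    p=(proj(c,P)[0]-[x,y]+.5)*8; cv2.drawMarker(im,tuple(p.astype(int).tolist()),(0,0,255),0,10,1)
cv2.imwrite('pics/z4.png',im)"
```

```text
t 16.72 fence xyz 41.1 5.8 60.0 w 39.9 F fence 0.2 0.1 -0.1
shift cm [ 0.1  -0.11  5.2 ] turn -0.0 tiltz [-0.001 -0.001 -1.   ]
```

View pics/z4.png

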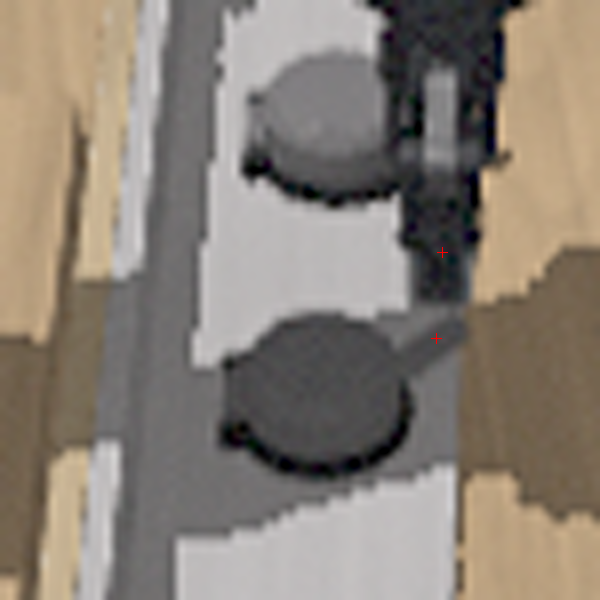

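Tab centre at about (320,233) px, matching the predicted point; fingers straddle it. Descend and grip.

Emit:
play_rows(
  rows=[
    [[4,0.1,-0.1,2,0],[4,0.1,-0.1,4,0],[4,0.1,-0.1,5.2,0],[4,0.1,-0.1,5.2,0],[4,0.1,-0.1,5.2,0]],
  ],
)

```text
t: 17.18
tcp_pos: [601.5, 48.3, 7.5]
eef_rot: [0.998, -0.068, -0.001, 0.0]
contact_force: [-0.5, 0.1, 0.9]
width: 39.8
```

Emit:
play_rows(
  rows=[
    [[2.5,0,0,0,0],[1.8,0,0,0,0],[1.4,0,0,0,0],[1,0,0,0,0],[0.8,0,0,0,0],[0.6,0,0,0,0],[0.4,0,0,0,0],[0.2,0,0,0,0],[0,0,0,0,0],[0,0,0,0,0]],
  ],
  force=20,
)

```text
t: 18.02
tcp_pos: [604.1, 49.1, 9.1]
eef_rot: [0.998, -0.068, 0.001, 0.0]
contact_force: [2.8, -2.1, 2.4]
width: 9.1
```

```bash
python3 -c "
from h import *
go(42,6.8,8)
P=lambda th:np.array([-29+74.3*np.cos(.4155+th),18+74.3*np.sin(.4155+th)])
for th in np.linspace(0,1.42,19): print(round(th,2),((P(th)-P(0))/10).round(2))"
```

```text
t 18.02 fence xyz 44.0 7.8 9.1 w 9.1 F fence 3.0 -1.7 2.4
shift cm [-0.2   0.1   0.11] turn 0.0 tiltz [ 0.002 -0.    -1.   ]
0.0 [0. 0.]
0.08 [-0.26  0.53]
0.16 [-0.56  1.03]
0.24 [-0.89  1.51]
0.32 [-1.27  1.96]
0.39 [-1.67  2.38]
0.47 [-2.11  2.77]
0.55 [-2.58  3.12]
0.63 [-3.08  3.43]
0.71 [-3.6   3.71]
0.79 [-4.14  3.94]
0.87 [-4.69  4.13]
0.95 [-5.26  4.27]
1.03 [-5.84  4.37]
1.1 [-6.42  4.42]
1.18 [-7.01  4.43]
1.26 [-7.59  4.39]
1.34 [-8.17  4.3 ]
1.42 [-8.74  4.17]
```

Gripped at 9 mm width with small forces. Lift along the arc.

Emit:
play_rows(
  rows=[
    [[0,-0.3,0,-0.5,0],[0,-0.6,0,-1.0,0],[0,-0.9,0,-1.5,0],[0,-1.3,0,-2.0,0],[0,-1.7,0,-2.4,0],[0,-2.1,0,-2.8,0],[0,-2.6,0,-3.1,0],[0,-3.1,0,-3.4,0],[0,-3.1,0,-3.4,0]],
  ],
)

```text
t: 18.77
tcp_pos: [570.7, 53.7, 42.9]
eef_rot: [0.998, -0.067, -0.001, 0.0]
contact_force: [1.6, -3.1, -1.4]
width: 9.0
```

```bash
python3 -c "
from h import *
go(10,6.8,42)"
```

```text
t 18.77 fence xyz 10.3 7.9 42.9 w 9.0 F fence 2.1 -2.9 -1.4
shift cm [-0.03  0.11  0.09] turn 0.1 tiltz [-0.001 -0.001 -1.   ]
```

Emit:
play_rows(
  rows=[
    [[0,-0.5,0.1,-0.3,0],[0,-1.1,0.1,-0.5,0],[0,-1.6,0.1,-0.7,0],[0,-2.2,0.1,-0.8,0],[0,-2.8,0.1,-0.9,0],[0,-3.3,0.1,-1.0,0],[0,-3.9,0.1,-1.0,0],[0,-4.5,0.1,-1.0,0],[0,-5.1,0.1,-0.9,0],[0,-5.5,0.1,-0.8,0],[0,-5.5,0.1,-0.8,0]],
  ],
)

```text
t: 19.68
tcp_pos: [517.3, 60.9, 51.8]
eef_rot: [0.998, -0.067, 0.0, -0.0]
contact_force: [2.0, -0.1, 8.8]
width: 9.7
```

```bash
python3 -c "
from h import *
go(-45.5,7.5,49)
o=[]
for n,(x,y) in (('side',(255,190)),('top',(265,210))):
    c=capture(n)
    im=c['image'][y:y+75,x:x+75,::-1].astype(float); im=(255*(im/255)**.5).astype(np.uint8)
    o.append(cv2.resize(im,(400,400),interpolation=cv2.INTER_CUBIC))
cv2.imwrite('pics/z5.png',np.hstack(o))"
```

```text
t 19.68 fence xyz -43.6 7.7 51.8 w 9.7 F fence 2.0 0.2 8.8
shift cm [-0.19  0.02  0.27] turn 0.1 tiltz [ 0.001  0.    -1.   ]
```

View pics/z5.png

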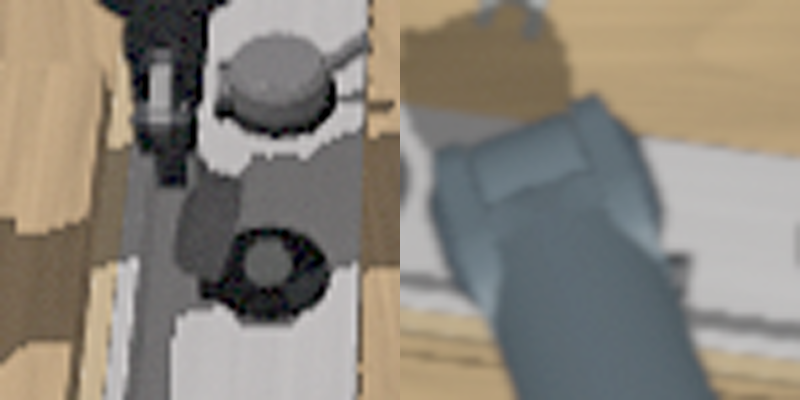

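The picture shows the middle cap standing nearly upright with the bolt head exposed, at about (305,239). The tool is pressing down a little, so I'll ease up 1 mm and hold.

Emit:
play_rows(
  rows=[
    [[0,0,0,-0.1,0],[0,0,0,-0.1,0],[0,0,0,-0.1,0],[0,0,0,-0.1,0],[0,0,0,-0.1,0],[0,0,0,-0.1,0],[0,0,0,-0.1,0],[0,0,0,-0.1,0]],
  ],
)

```text
t: 20.45
tcp_pos: [517.6, 60.7, 51.8]
eef_rot: [0.998, -0.068, 0.0, -0.0]
contact_force: [1.1, 0.7, 5.3]
width: 9.3
```

```bash
python3 -c "
from h import *
go(-45.5,7.5,49)
c=capture('side');im=c['image']; V=cv2.cvtColor(im,cv2.COLOR_RGB2HSV)
# collar centre of middle, bolt head, vs start
P=lambda a,b,z:proj(c,np.r_[O+a*FX+b*FY,z])[0].round(1)
print('collar low edge pred shift0/7/9',P(0,-31,10),P(0,-24,10),P(0,-22,10))
for n,i in(('0',np.load('side0.npy',allow_pickle=True).item()['image']),('1',im)):
    print(n,cv2.cvtColor(i,cv2.COLOR_RGB2GRAY)[244:258,304].tolist(),cv2.cvtColor(i,cv2.COLOR_RGB2GRAY)[214:222,300:312:3].min(1).tolist())
# other caps unchanged
d=np.abs(im.astype(int)-np.load('side0.npy',allow_pickle=True).item()['image']).max(2)
print('diff left cap',np.median(d[195:217,295:324]),'right',np.median(d[264:295,288:322]))
x,y=255,190
g=(255*(im[y:y+110,x:x+75,::-1]/255.)**.5).astype(np.uint8);cv2.imwrite('pics/z6.png',cv2.resize(g,None,fx=5,fy=5,interpolation=cv2.INTER_CUBIC))"
```

```text
t 20.45 fence xyz -43.3 7.6 51.8 w 9.3 F fence 1.0 0.9 5.3
shift cm [-0.22  0.01  0.28] turn 0.1 tiltz [ 0.     0.001 -1.   ]
collar low edge pred shift0/7/9 [304.  251.7] [304.1 249.8] [304.1 249.2]
0 [55, 43, 25, 29, 25, 20, 7, 1, 89, 138, 134, 133, 136, 136] [0, 3, 89, 131, 128, 130, 127, 127]
1 [2, 5, 3, 2, 8, 5, 32, 103, 144, 139, 138, 140, 137, 138] [0, 0, 90, 135, 104, 39, 44, 46]
diff left cap 3.0 right 4.0
```

View pics/z6.png

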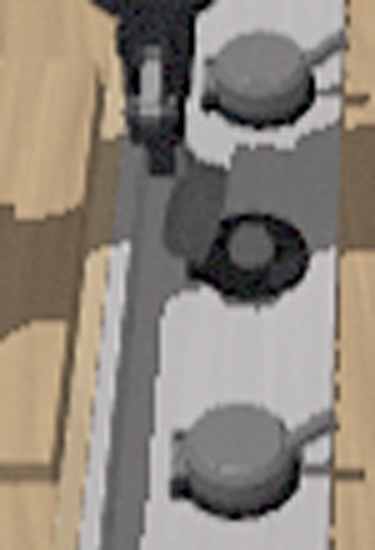

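The middle cap is held upright, the middle collar's lower edge is about 1.7 px (6–7 mm) further along, and the left and right caps are shut and unchanged. Handing in.

```bash
python3 -c "
from rig import robot
print(robot.sign_off())"
```

```text
the job is handed in; nothing more can be done
None
```

The middle bolt is the loose one. I left it shifted about 7 mm toward the left (fence +y), and its cap is held nearly upright by the tab. The job was handed in at about 20.5 s of the 54 s allowed.

- **Tapping:** The right bolt held at 7 N with no visible movement. The middle bolt slid steadily at about 3 N. I did not tap the left bolt, since only one is loose.
- **Last checks:**
  - Arm travel puts the cap at about 1.42 rad, and the side picture shows it upright with the bolt head exposed.
  - The fingers held the tab at 9.3 mm width, with a push of about 5 N.
  - The bolt shift comes to 6–8 mm: about 7 mm from the push, 6–7 mm from the picture, and 7.6 mm from the grip position.
  - The left and right caps look shut and unmoved in the side picture. I did not check the bystanders separately, but no path went near them.
- **What disagreed:**
  - The real fingertips sat about 31 mm above the reported TCP. I found this by touching the foot plate with about 12 N, and corrected for it.
  - My first pass at the right bolt went over its cap without touching it.
  - The two cameras differed by about 6 mm in y. The contacts agreed with the top view.

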